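# Rock a stuck bench dog out of the carving board

### The job

The wooden bench dog is stuck in the mortise of the carving board: grip its top and rock it side to side, leaning it towards one steel pin's end of the board and then the other's, drawing it up little by little with each swing until it comes free. The board only lies on its pins, so never let it be dragged up off the bench with the dog, and leave the mallet, chisel and offcut alone. Finish while still holding the dog upright in the gripper, just clear above its mortise (a finger's width or two), with the board down on the bench.

Things in the scene. Friction and masses are not known exactly. Their poses are not given: they have to be found in the camera images.
- dog: Bench dog: plain wooden block 30 mm (x) by 24 mm (y) by 100 mm tall (z), 60 g, origin centre of underside. Starts upright, foot on the mortise floor, axes along the board's, 60 mm standing above the board. Grip across the 30 mm size (fingers closing along x, the rocking direction).
- dog_top (a point): Centre of the dog's top face, 100 mm above its underside; the dog's axes.
- mortise (a point): Centre of the mortise's mouth, level with the board's top; axes of the board (z up). The mortise is 40 mm deep and 36 mm long in x: the dog has 3 mm of slack each side in x, so it can rock about the y axis about 0.15 rad each way when fully in, more as it rises.
- board (a joint): How far the carving board has been lifted off the bench, m; 0 = lying on the bench. It weighs about 1.9 kg and slides freely up and down on its pins.
- mallet: Bystander: joiner's mallet lying on the bench, handle to its -x: head 70 x 120 x 60 mm at x = +65 to +135 mm, handle 26 mm wide to x = -140 mm. Origin on its underside.
- chisel: Bystander: a gouge lying on the bench, 220 mm long along its x, handle to -x, about 30 mm thick. Origin at its middle, underside.
- offcut: Bystander: wooden offcut 110 x 50 x 45 mm. Origin at the centre of its underside.
- pins: Two steel pins, 16 mm diameter, fixed to the bench at x = +-95 mm, y = -65 mm from this origin (on the bench under the mortise), through the carving board and 8 mm above it. The board is a pale wooden slab 240 (x) by 180 (y) by 50 mm thick, mortise at its centre. The pins stop it sliding or turning, but do not hold it down.
- mortise_floor (a point): Centre of the mortise's floor. In y two sprung steel cheeks 37 mm high pinch the dog's 24 mm size: a straight pull drags the board up too. Swinging the dog 0.13 rad each way about a point half-way down the part still in the mortise, while rising 1.5 to 2.5 mm per swing, walks it out with a small pull.
Mind the look-alikes: they are no part of the job. Of the things that look like the dog, the middle-sized one is meant.

How it is judged:
By the outcome, as a careful person would: the job done as asked, in the order asked, and still so for the second after the job is handed in, while the arm keeps its last pose, push and grip.
It also fails if it takes over 51 s, if anything falls off the work surface, if the arm or the gripper's body presses on something with over 40 N, if the wrist force passes 120 N, or if a joint passes its speed limit or range.

### The arm

A 6-joint arm with a two-finger parallel gripper is mounted at the origin on the work surface. World frame = base frame: x ahead of the robot, y to its left, z up, the work surface at z = 0. Lengths are in m, angles in rad, forces in N, time in s.
With the tool pointing down it reaches from about 0.25 to 0.775 m from the base axis. Payload 4 kg.
Tool frame: the origin (TCP) lies on the centre line of the jaws, within the pads' length; the fingertips stand 25 mm ahead of it and the grasp point (between the pads) lies 6 mm ahead of it; z points along the fingers, y is the line along which they close (so a half turn about z gives the same grasp; the last joint's range is limited). The gripper opens to 94 mm and grips with 3 to 60 N. Pads are 16 mm wide; open, the fingers measure 119 mm over their backs; the gripper's body (75 mm by 177 mm) begins 78 mm behind the grasp point.
Start: joints at [1.055, 0.087, 1.371, -0, 1.684, -0.103], TCP at [0.221, 0.504, 0.231] pointing down, gripper open.
Joint ranges: [-3.1, 3.1], [-0.76, 2.03], [0.27, 2.55], [-1.08, 4.22], [0.17, 2.65], [-2.57, 2.57]. Speed limits (rad/s): [2.79, 2.79, 3.14, 3.14, 3.14, 3.14].

### API

Orientations are given as [roll, pitch, yaw] about the fixed x, y, z axes, in that order (R = Rz(yaw) Ry(pitch) Rx(roll)).
In Python, from bench import sensors, optics, ticket gives the robot as it stands.
- The arm moves only by the tool send_rows, never from a script. Its argument "rows" is a list of rows, each a list of 6 numbers: the shift along the world's x, y, z in mm, then the turn, a rotation vector about the world's x, y, z in rad. In form: [[x, y, z, wx, wy, wz], ...]. A call has 1 to 8 rows; each row shifts and turns the commanded pose from where the row before left it; what a row does not reach is not made up. A row lasts 1/12 s, in which the tool goes at most 41.7 mm and 7.16 degrees, less where a joint would pass 70% of its speed; a pose out of reach is approached as far as the arm can. A call is refused whole if a number of a shift passes 41.7 or a number of a turn 0.125, either way. A call with a gripper value outside its range is refused whole. "grip" is the finger opening in mm, from 0 to 94, set as the call begins (left out, the last holds). The fingers move at their own pace and stop on an object; the grip force is fixed at half the most. Time passes only in rows, so rows that do not move let the fingers close. It gives the time, the measured TCP pose, the force, the opening and the grip force at its end, in the units of the state.
- sensors.get_obs(): the state, without advancing time (a new reading comes with each control period).
- optics.snapshot(name): name is "scene" or "side" or "wrist"; returns the picture (420x560x3 uint8, red, green, blue); there is no depth.
- optics.camera_model(name): a dict with "vertical_fov" (degrees; the focal length in pixels is half the picture's height over the tangent of half this angle, whatever the lens; pixels are square), "cx", "cy" (the principal point, pixels), "R" (3x3) and "t" (3): a world point X has camera coordinates R X + t. Camera axes: x right, y down, z forward; pixel columns grow to the right and rows downward; lengths in m; the calibration is good to about 2 mm. A picture is of the moment at which its call begins: read the wrist's pose just before it. camera_model takes no time and is no camera call; for the wrist camera it gives the pose at the moment of the call.
- ticket.close_job(): hands the job in; it is judged then, once.
The state is a dict: "time": time; "joint_positions": joint angles; "qvel": joint speeds; "joint_torque": joint torques, N m; "tool_pos": TCP position; "ee_rot": TCP orientation; "wrist_force": force on the tool from outside, world axes, zero at the start; "wrist_torque": the same for the moment, N m; "width": finger opening in m; "finger_force": force on a finger pad.
Only numpy, scipy, OpenCV 4.12 (cv2) and the standard library are available. Lean on these libraries where they do the work, as an engineer would, in place of code of your own. Each camera call takes 0.05 s, during which the arm holds its last target. There are 200 camera calls.

## Working session

There is one attempt and no reset: what is moved stays moved. The work goes in short steps, Python scripts to look and compute and a tool call to move; the robot and the scene stay as the last step left them, time stands still between calls to the robot, and variables do not carry over. Pictures are saved under pics/ and viewed, at most 10 in all, crops included, and the job is handed in when it is done.

Besides the shell and the picture viewer there is one more tool, called after "Emit:" as name(argument=value, ...), one argument or row to a line, values as JSON. send_rows: Moves the arm, as the interface text tells. Its arguments: {"type":"object","properties":{"rows":{"type":"array"},"grip":{"type":"number"}},"required":["rows"]}

```bash
mkdir -p pics
python3 - <<'E'
from bench import sensors, optics
import cv2,numpy as np
o=sensors.get_obs();print(o)
a=optics.snapshot("scene");b=optics.snapshot("side")
for n,i in(("scene",a),("side",b)):
    cv2.imwrite(f"pics/{n}.png",i[:,:,::-1]);print(n,optics.camera_model(n))
E
```

```text
{'time': 0.0, 'joint_positions': array([ 1.05490531e+00,  8.79362739e-02,  1.37225688e+00, -1.81307945e-05,
        1.68358262e+00, -1.03109129e-01]), 'qvel': array([-0.00049462, -0.00087657,  0.00073066,  0.0004813 ,  0.00090182,
       -0.00158089]), 'joint_torque': array([ 7.98518213e-04, -3.40178132e+01, -3.02431798e+01,  7.19336816e-02,
        3.29014950e-02, -1.55703688e-04]), 'tool_pos': array([0.22040618, 0.50336538, 0.22931302]), 'ee_rot': array([-3.13941928e+00, -2.06776092e-04,  2.72880852e+00]), 'wrist_force': array([-0.29646384, -0.28382353,  0.09100653]), 'wrist_torque': array([-0.01080058,  0.017931  ,  0.0306562 ]), 'finger_force': 0.0, 'width': 0.093974012125041}
scene {'vertical_fov': 52.72013150829539, 'cx': 277.7656168565328, 'cy': 209.07160825592356, 'R': array([[-0.49319689,  0.86979728,  0.01447469],
       [ 0.72799875,  0.42178785, -0.54047464],
       [-0.47620862, -0.25602285, -0.84123579]]), 't': array([ 0.25137829, -0.40452348,  1.2118435 ])}
side {'vertical_fov': 57.57919311632769, 'cx': 277.4968861229253, 'cy': 210.82418592681714, 'R': array([[ 0.65488642, -0.75572422, -0.00216425],
       [-0.55937525, -0.48280708, -0.67379273],
       [ 0.50815657,  0.44246834, -0.73891723]]), 't': array([-0.34937491,  0.40537444,  0.72553323])}
```

View pics/scene.png

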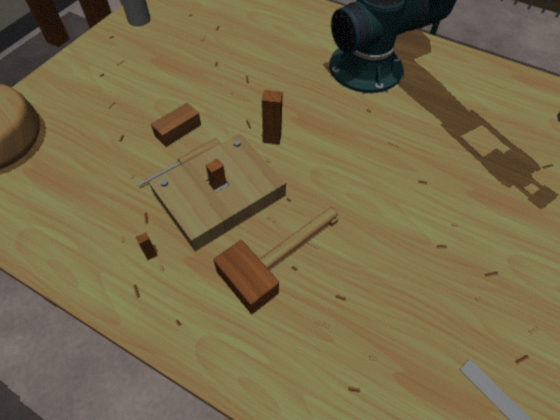

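View pics/side.png

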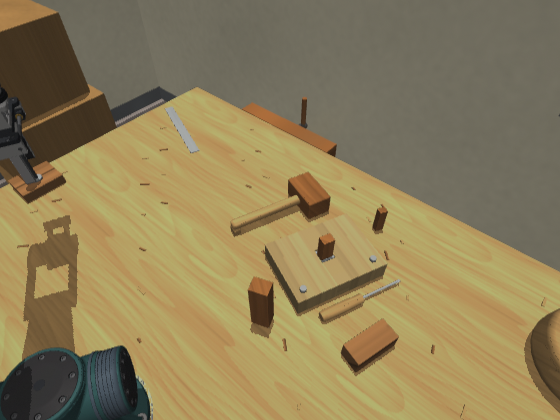

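The scene view shows three upright dog-like blocks. The tall one is at (272,117), the small one at (146,246), and the middle-sized one is in the board at (216,173). In the side view they are at (261,302), (380,219) and (326,245). The pins are at scene (165,183) and (237,143), and at side (304,289) and (373,259). I choose the middle one, standing in the mortise, and will check it in a close crop.

Run:
```python
import cv2,numpy as np
a=cv2.imread("pics/scene.png");b=cv2.imread("pics/side.png")
f=lambda i,x,y:cv2.resize(i[y:y+60,x:x+40],None,fx=10,fy=10,interpolation=cv2.INTER_CUBIC)
cv2.imwrite("pics/crop1.png",np.hstack([f(a,198,145),f(b,308,220)]))
```

```text
(no output)
```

View pics/crop1.png

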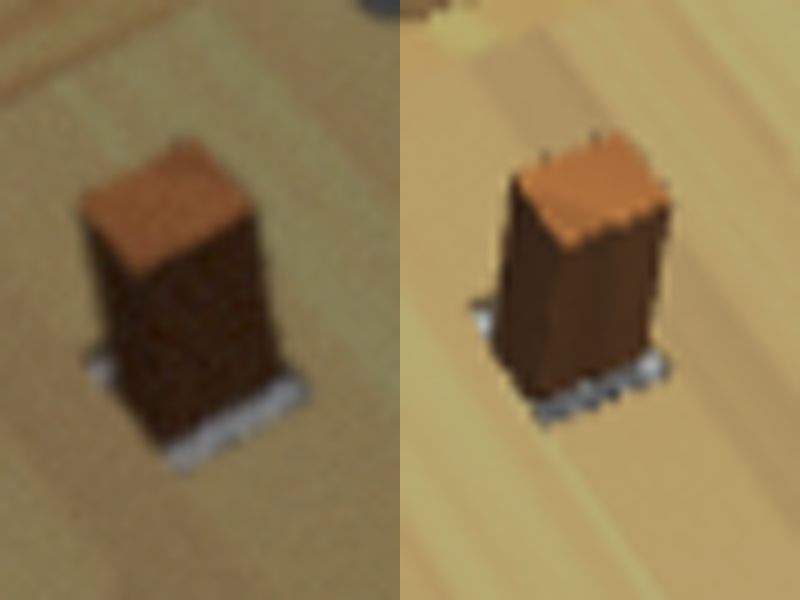

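The crop confirms the middle dog, with the steel cheeks on either side of it. Its top-face corners are clear in both views.

```bash
cat > h.py <<'E'
import numpy as np,cv2
from bench import optics
def P(n):
    c=optics.camera_model(n);f=210/np.tan(np.radians(c["vertical_fov"])/2)
    K=np.array([[f,0,c["cx"]],[0,f,c["cy"]],[0,0,1]]);return K@np.c_[c["R"],c["t"]]
def tri(n1,p1,n2,p2):
    X=cv2.triangulatePoints(P(n1),P(n2),np.float64(p1).reshape(2,1),np.float64(p2).reshape(2,1));return (X[:3]/X[3]).ravel()
def plane(Pm,uv,z):
    H=Pm[:,[0,1,3]].copy();H[:,2]+=Pm[:,2]*z
    w=np.linalg.solve(H,[uv[0],uv[1],1]);return w[:2]/w[2]
E
python3 - <<'E'
from h import *
s=np.array([[80,200],[190,140],[255,205],[140,270]])/10-.45+[198,145]
d=np.array([[670-400,205],[165,245],[115,180],[220,135]])/10-.45+[308,220]
# match by ray onto plane
z=.11
S=np.array([plane(P("scene"),p,z) for p in s]);D=np.array([plane(P("side"),p,z) for p in d])
print("scene corners",S.round(4).tolist());print("side",D.round(4).tolist())
print("top",tri("scene",s.mean(0),"side",d.mean(0)))
A=[(237,143),(165,183)];B=[(304,289),(373,259)]
p=[tri("scene",a,"side",b) for a,b in zip(A,B)];print(p)
v=p[1]-p[0];print(np.linalg.norm(v),np.arctan2(v[1],v[0]))
E
```

```text
scene corners [[0.5863, -0.1295], [0.5617, -0.1188], [0.5693, -0.0976], [0.5952, -0.1085]]
side [[0.5843, -0.1308], [0.5591, -0.1193], [0.5668, -0.0993], [0.5937, -0.1099]]
top [ 0.5771419  -0.11435265  0.10836933]
[array([ 0.46419485, -0.13689743,  0.05286283]), array([ 0.63800259, -0.21097206,  0.0510086 ])]
0.18894343212245218 -0.4028757585959068
```

Emit:
send_rows(
  rows=[
    [15,-26,0,0,0,-0.065],
    [15,-26,0,0,0,-0.065],
    [15,-26,0,0,0,-0.065],
    [15,-26,0,0,0,-0.065],
    [15,-26,0,0,0,-0.065],
    [15,-26,0,0,0,-0.065],
    [15,-26,0,0,0,-0.065],
    [15,-26,0,0,0,-0.065],
  ],
  grip=94,
)

```text
time: 0.77
tool_pos: [0.3408, 0.2944, 0.23]
ee_rot: [-3.141, -0.0, 2.206]
wrist_force: [0.3, 0.7, -0.3]
width: 0.094
finger_force: 0.0
```

Emit:
send_rows(
  rows=[
    [15,-26,0,0,0,-0.065],
    [15,-26,0,0,0,-0.065],
    [15,-26,0,0,0,-0.065],
    [15,-26,0,0,0,-0.065],
    [15,-26,0,0,0,-0.065],
    [15,-26,0,0,0,-0.065],
    [15,-26,0,0,0,-0.065],
    [15,-26,0,0,0,-0.065],
  ],
)

```text
time: 1.43
tool_pos: [0.4609, 0.0864, 0.23]
ee_rot: [-3.141, -0.0, 1.685]
wrist_force: [-0.2, 0.0, 0.4]
width: 0.094
finger_force: 0.0
```

Emit:
send_rows(
  rows=[
    [15,-26,0,0,0,-0.065],
    [15,-26,0,0,0,-0.065],
    [15,-26,0,0,0,-0.065],
    [15,-26,0,0,0,-0.065],
    [15,-26,0,0,0,-0.065],
    [15,-26,0,0,0,-0.065],
    [15,-26,0,0,0,-0.065],
    [12,-20,0,0,0,-0.065],
  ],
)

```text
time: 2.1
tool_pos: [0.5781, -0.1163, 0.2295]
ee_rot: [-3.14, 0.001, 1.164]
wrist_force: [0.2, -0.4, 0.4]
width: 0.094
finger_force: 0.0
```

Emit:
send_rows(
  rows=[
    [0,0,0,0,0,0],
    [0,0,0,0,0,0],
  ],
)

```text
time: 2.27
tool_pos: [0.5775, -0.115, 0.2292]
ee_rot: [-3.139, -0.0, 1.168]
wrist_force: [1.0, -0.3, 0.3]
width: 0.0943
finger_force: 0.0
```

Run:
```python
from h import *
from bench import sensors
o=sensors.get_obs();print(o["tool_pos"],o["ee_rot"],o["wrist_force"],o["time"])
M=P("wrist");i=optics.snapshot("wrist");np.save("pics/M1.npy",M)
cv2.imwrite("pics/w1.png",i[:,:,::-1])
for q in([.577,-.114,.11],[.577,-.114,.05]):
    p=M@[*q,1];print(p[:2]/p[2])
```

```text
[ 0.57748848 -0.11495499  0.22916708] [-3.13898786e+00 -5.76920950e-05  1.16774111e+00] [ 0.95611668 -0.34801405  0.27654588] 2.2667
[278.17358761 207.13315353]
[278.41385825 189.12723824]
```

View pics/w1.png

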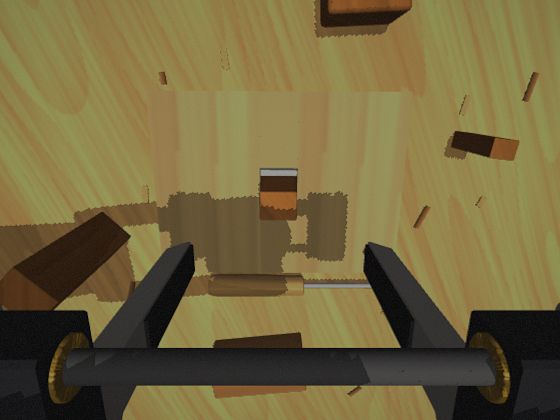

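The wrist view shows the board square to the picture. The dog's top is at about (278,206), where the measurement predicts (278,207), and the tall look-alike is at the left (65,260). I'll check its clearance first.

Run:
```python
from h import *
t=tri("scene",(273,97),"side",(262,286));print("tall top",t)
d=t[:2]-[.577,-.114];x=np.array([.92,-.392]);y=np.array([.392,.92]);print("in board axes",d@x,d@y)
```

```text
tall top [ 0.37123913 -0.09577144  0.13792266]
in board axes -0.19644559873738418 -0.06388799107556359
```

Emit:
send_rows(
  rows=[
    [0,0,-20,0,0,0],
    [0,0,-20,0,0,0],
    [0,0,-20,0,0,0],
    [0,0,-20,0,0,0],
    [0,0,-20,0,0,0],
    [0,0,-17,0,0,0],
    [0,0,-12,0,0,0],
    [0,0,-5,0,0,0],
  ],
)

```text
time: 2.98
tool_pos: [0.5761, -0.1126, 0.0944]
ee_rot: [-3.138, 0.0, 1.171]
wrist_force: [-0.4, 0.9, -0.4]
width: 0.0941
finger_force: 0.0
```

Emit:
send_rows(
  rows=[
    [0,0,0,0,0,0],
    [0,0,0,0,0,0],
    [0,0,0,0,0,0],
    [0,0,0,0,0,0],
    [0,0,0,0,0,0],
    [0,0,0,0,0,0],
    [0,0,0,0,0,0],
    [0,0,0,0,0,0],
  ],
  grip=20,
)

```text
time: 3.65
tool_pos: [0.5777, -0.1143, 0.0967]
ee_rot: [3.141, -0.0, 1.169]
wrist_force: [0.3, 0.1, 0.7]
width: 0.0441
finger_force: 0.0
```

Emit:
send_rows(
  rows=[
    [0,0,0,0,0,0],
    [0,0,0,0,0,0],
    [0,0,0,0,0,0],
    [0,0,0,0,0,0],
    [0,0,0,0,0,0],
    [0,0,0,0,0,0],
  ],
)

```text
time: 4.15
tool_pos: [0.5771, -0.114, 0.0965]
ee_rot: [-3.14, 0.0, 1.169]
wrist_force: [-3.1, 1.5, 1.2]
width: 0.0297
finger_force: 30.0
```

Emit:
send_rows(
  rows=[
    [4,-1.7,0.3,0.0255,0.06,0],
    [4,-1.7,0.3,0.0255,0.06,0],
    [0,0,0,0,0,0],
  ],
)

```text
time: 4.4
tool_pos: [0.5857, -0.1178, 0.0974]
ee_rot: [-3.006, 0.0, 1.168]
wrist_force: [-6.1, 1.3, 7.0]
width: 0.0295
finger_force: 30.0
```

Emit:
send_rows(
  rows=[
    [-4,1.7,0.8,-0.0255,-0.06,0],
    [-4,1.7,0.6,-0.0255,-0.06,0],
    [-4,1.7,0.4,-0.0255,-0.06,0],
    [-4,1.7,0.2,-0.0255,-0.06,0],
    [0,0,0,0,0,0],
  ],
)

```text
time: 4.82
tool_pos: [0.5685, -0.1103, 0.0977]
ee_rot: [3.008, 0.0, 1.169]
wrist_force: [3.9, -1.4, -8.5]
width: 0.0297
finger_force: 30.0
```

Emit:
send_rows(
  rows=[
    [4,-1.7,0.8,0.0255,0.06,0],
    [4,-1.7,0.6,0.0255,0.06,0],
    [4,-1.7,0.4,0.0255,0.06,0],
    [4,-1.7,0.2,0.0255,0.06,0],
    [-4.1,1.7,0.8,-0.0255,-0.06,0],
    [-4.1,1.7,0.6,-0.0255,-0.06,0],
    [-4.1,1.7,0.4,-0.0255,-0.06,0],
    [-4.1,1.7,0.2,-0.0255,-0.06,0],
  ],
)

```text
time: 5.48
tool_pos: [0.5686, -0.1109, 0.0989]
ee_rot: [3.015, 0.001, 1.168]
wrist_force: [3.5, -1.8, -12.6]
width: 0.03
finger_force: 30.0
```

Emit:
send_rows(
  rows=[
    [4.1,-1.7,0.8,0.0255,0.06,0],
    [4.1,-1.7,0.6,0.0255,0.06,0],
    [4.1,-1.7,0.4,0.0255,0.06,0],
    [4.1,-1.7,0.2,0.0255,0.06,0],
    [-4.1,1.7,0.8,-0.0255,-0.06,0],
    [-4.1,1.7,0.6,-0.0255,-0.06,0],
    [-4.1,1.7,0.4,-0.0255,-0.06,0],
    [-4.1,1.7,0.2,-0.0255,-0.06,0],
  ],
)

```text
time: 6.15
tool_pos: [0.5683, -0.1108, 0.1022]
ee_rot: [3.016, 0.001, 1.168]
wrist_force: [3.5, -1.7, -13.9]
width: 0.0299
finger_force: 30.0
```

Run:
```python
from h import *
a=optics.snapshot("scene");b=optics.snapshot("side")
cv2.imwrite("pics/m1.png",np.hstack([cv2.resize(a[110:260,130:320],(400,316)),cv2.resize(b[190:340,240:430],(400,316))])[:,:,::-1])
```

```text
(no output)
```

View pics/m1.png

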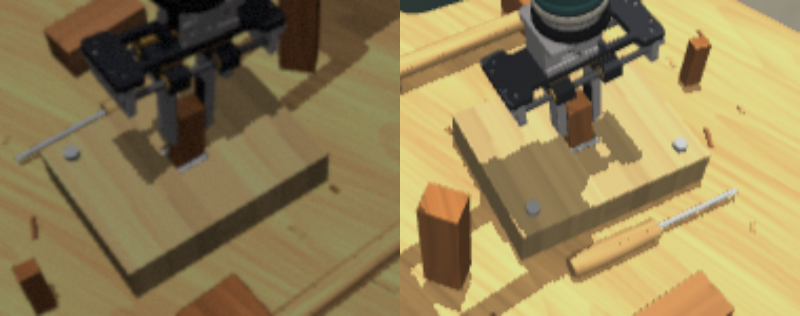

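The board is still flat on the bench in both views; the dog at (185,135) left and (580,120) right is rising. The arm is lagging about 3.5 mm under a pull of about 14 N, so I'll rise more slowly and swing a little wider.

Emit:
send_rows(
  rows=[
    [4.3,-1.8,0.4,0.0265,0.062,0],
    [4.3,-1.8,0.3,0.0265,0.062,0],
    [4.3,-1.8,0.2,0.0265,0.062,0],
    [4.3,-1.8,0,0.0265,0.062,0],
    [0,0,0,0,0,0],
  ],
)

```text
time: 6.67
tool_pos: [0.5866, -0.1186, 0.1053]
ee_rot: [-2.992, -0.0, 1.168]
wrist_force: [-2.9, 0.5, -3.7]
width: 0.0296
finger_force: 30.0
```

Emit:
send_rows(
  rows=[
    [-4.4,1.85,0.4,-0.0275,-0.0645,0],
    [-4.4,1.85,0.3,-0.0275,-0.0645,0],
    [-4.4,1.85,0.2,-0.0275,-0.0645,0],
    [-4.4,1.85,0,-0.0275,-0.0645,0],
    [0,0,0,0,0,0],
  ],
)

```text
time: 7.08
tool_pos: [0.5668, -0.11, 0.1071]
ee_rot: [2.998, 0.001, 1.17]
wrist_force: [5.0, -3.5, -12.5]
width: 0.0302
finger_force: 30.0
```

Emit:
send_rows(
  rows=[
    [4.5,-1.9,0.5,0.0275,0.0645,0],
    [4.5,-1.9,0.4,0.0275,0.0645,0],
    [4.5,-1.9,0.4,0.0275,0.0645,0],
    [4.5,-1.9,0.1,0.0275,0.0645,0],
    [-4.5,1.9,0.5,-0.0275,-0.0645,0],
    [-4.5,1.9,0.4,-0.0275,-0.0645,0],
    [-4.5,1.9,0.4,-0.0275,-0.0645,0],
    [-4.5,1.9,0.1,-0.0275,-0.0645,0],
  ],
)

```text
time: 7.75
tool_pos: [0.568, -0.1106, 0.1084]
ee_rot: [3.004, 0.001, 1.169]
wrist_force: [1.9, -1.0, -12.8]
width: 0.0299
finger_force: 30.0
```

Emit:
send_rows(
  rows=[
    [4.6,-1.9,0.5,0.0275,0.0645,0],
    [4.6,-1.9,0.4,0.0275,0.0645,0],
    [4.6,-1.9,0.4,0.0275,0.0645,0],
    [4.6,-1.9,0.1,0.0275,0.0645,0],
    [-4.6,1.9,0.5,-0.0275,-0.0645,0],
    [-4.6,1.9,0.4,-0.0275,-0.0645,0],
    [-4.6,1.9,0.4,-0.0275,-0.0645,0],
    [-4.6,1.9,0.1,-0.0275,-0.0645,0],
  ],
)

```text
time: 8.42
tool_pos: [0.5678, -0.1106, 0.1108]
ee_rot: [3.005, 0.001, 1.169]
wrist_force: [2.1, -0.9, -14.2]
width: 0.0299
finger_force: 30.0
```

Emit:
send_rows(
  rows=[
    [4.7,-2.0,0.4,0.0275,0.0645,0],
    [4.7,-2.0,0.4,0.0275,0.0645,0],
    [4.7,-2.0,0.3,0.0275,0.0645,0],
    [4.7,-2.0,0,0.0275,0.0645,0],
    [-4.7,2.0,0.4,-0.0275,-0.0645,0],
    [-4.7,2.0,0.4,-0.0275,-0.0645,0],
    [-4.7,2.0,0.3,-0.0275,-0.0645,0],
    [-4.7,2.0,0,-0.0275,-0.0645,0],
  ],
)

```text
time: 9.08
tool_pos: [0.5678, -0.1106, 0.1131]
ee_rot: [3.005, 0.001, 1.168]
wrist_force: [2.1, -1.3, -12.9]
width: 0.0301
finger_force: 30.0
```

Emit:
send_rows(
  rows=[
    [4.7,-2.0,0.4,0.0275,0.0645,0],
    [4.7,-2.0,0.4,0.0275,0.0645,0],
    [4.7,-2.0,0.4,0.0275,0.0645,0],
    [4.7,-2.0,0,0.0275,0.0645,0],
    [-4.7,2.0,0.4,-0.0275,-0.0645,0],
    [-4.7,2.0,0.4,-0.0275,-0.0645,0],
    [-4.7,2.0,0.4,-0.0275,-0.0645,0],
    [-4.7,2.0,0,-0.0275,-0.0645,0],
  ],
)

```text
time: 9.75
tool_pos: [0.5677, -0.1106, 0.1153]
ee_rot: [3.005, 0.001, 1.168]
wrist_force: [2.7, -0.9, -12.9]
width: 0.0297
finger_force: 30.0
```

Run:
```python
from h import *
a=optics.snapshot("scene");b=optics.snapshot("side")
cv2.imwrite("pics/m2.png",np.hstack([cv2.resize(a[130:230,140:267],(400,315),interpolation=2),cv2.resize(b[210:310,260:387],(400,315),interpolation=2)])[:,:,::-1])
```

```text
(no output)
```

View pics/m2.png

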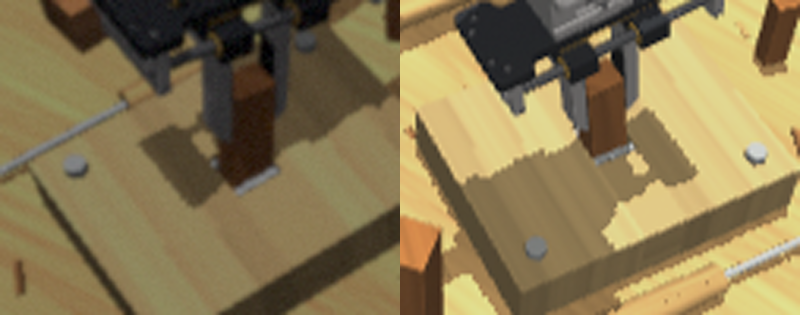

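The dog's height above the board has clearly grown, the board still lies flat on the bench, and the grip is holding.

Emit:
send_rows(
  rows=[
    [4.9,-2.1,0.5,0.0275,0.0645,0],
    [4.9,-2.1,0.5,0.0275,0.0645,0],
    [4.9,-2.1,0.4,0.0275,0.0645,0],
    [4.9,-2.1,0.1,0.0275,0.0645,0],
    [-4.9,2.1,0.5,-0.0275,-0.0645,0],
    [-4.9,2.1,0.5,-0.0275,-0.0645,0],
    [-4.9,2.1,0.4,-0.0275,-0.0645,0],
    [-4.9,2.1,0.1,-0.0275,-0.0645,0],
  ],
)

```text
time: 10.52
tool_pos: [0.5679, -0.1106, 0.1187]
ee_rot: [3.006, 0.001, 1.168]
wrist_force: [1.2, -1.3, -14.0]
width: 0.0297
finger_force: 30.0
```

Emit:
send_rows(
  rows=[
    [5,-2.1,0.5,0.0275,0.0645,0],
    [5,-2.1,0.5,0.0275,0.0645,0],
    [5,-2.1,0.4,0.0275,0.0645,0],
    [5,-2.1,0.1,0.0275,0.0645,0],
    [-5,2.1,0.5,-0.0275,-0.0645,0],
    [-5,2.1,0.5,-0.0275,-0.0645,0],
    [-5,2.1,0.4,-0.0275,-0.0645,0],
    [-5,2.1,0.1,-0.0275,-0.0645,0],
  ],
)

```text
time: 11.18
tool_pos: [0.5678, -0.1105, 0.1214]
ee_rot: [3.006, 0.001, 1.169]
wrist_force: [1.5, -1.6, -14.2]
width: 0.0299
finger_force: 30.0
```

Emit:
send_rows(
  rows=[
    [5.1,-2.2,0.5,0.0275,0.0645,0],
    [5.1,-2.2,0.5,0.0275,0.0645,0],
    [5.1,-2.2,0.4,0.0275,0.0645,0],
    [5.1,-2.2,0.1,0.0275,0.0645,0],
    [-5.1,2.2,0.5,-0.0275,-0.0645,0],
    [-5.1,2.2,0.5,-0.0275,-0.0645,0],
    [-5.1,2.2,0.4,-0.0275,-0.0645,0],
    [-5.1,2.2,0.1,-0.0275,-0.0645,0],
  ],
)

```text
time: 11.85
tool_pos: [0.5677, -0.1105, 0.1243]
ee_rot: [3.006, 0.001, 1.169]
wrist_force: [1.9, -1.7, -13.7]
width: 0.0297
finger_force: 30.0
```

Emit:
send_rows(
  rows=[
    [5.3,-2.2,0.5,0.0275,0.0645,0],
    [5.3,-2.2,0.5,0.0275,0.0645,0],
    [5.3,-2.2,0.4,0.0275,0.0645,0],
    [5.3,-2.2,0.1,0.0275,0.0645,0],
    [-5.3,2.2,0.5,-0.0275,-0.0645,0],
    [-5.3,2.2,0.5,-0.0275,-0.0645,0],
    [-5.3,2.2,0.4,-0.0275,-0.0645,0],
    [-5.3,2.2,0.1,-0.0275,-0.0645,0],
  ],
)

```text
time: 12.52
tool_pos: [0.5676, -0.1104, 0.127]
ee_rot: [3.007, 0.001, 1.169]
wrist_force: [1.4, -1.5, -14.8]
width: 0.03
finger_force: 30.0
```

Emit:
send_rows(
  rows=[
    [5.4,-2.3,0.5,0.0275,0.0645,0],
    [5.4,-2.3,0.5,0.0275,0.0645,0],
    [5.4,-2.3,0.4,0.0275,0.0645,0],
    [5.4,-2.3,0.1,0.0275,0.0645,0],
    [-5.4,2.3,0.5,-0.0275,-0.0645,0],
    [-5.4,2.3,0.5,-0.0275,-0.0645,0],
    [-5.4,2.3,0.4,-0.0275,-0.0645,0],
    [-5.4,2.3,0.1,-0.0275,-0.0645,0],
  ],
)

```text
time: 13.18
tool_pos: [0.5671, -0.1102, 0.129]
ee_rot: [3.009, 0.001, 1.169]
wrist_force: [0.9, -0.9, -16.8]
width: 0.0298
finger_force: 30.0
```

Emit:
send_rows(
  rows=[
    [5.5,-2.3,0.5,0.0275,0.0645,0],
    [5.5,-2.3,0.5,0.0275,0.0645,0],
    [5.5,-2.3,0.4,0.0275,0.0645,0],
    [5.5,-2.3,0.1,0.0275,0.0645,0],
    [-5.5,2.3,0.5,-0.0275,-0.0645,0],
    [-5.5,2.3,0.5,-0.0275,-0.0645,0],
    [-5.5,2.3,0.4,-0.0275,-0.0645,0],
    [-5.5,2.3,0.1,-0.0275,-0.0645,0],
  ],
)

```text
time: 13.85
tool_pos: [0.571, -0.1112, 0.1394]
ee_rot: [2.996, -0.001, 1.169]
wrist_force: [0.5, 0.5, -0.1]
width: 0.0298
finger_force: 30.0
```

The pull has dropped to zero, so the dog is free. Next I'll lift it a little and straighten it.

Emit:
send_rows(
  rows=[
    [0,0,6,0,0,0],
    [0,0,5,0,0,0],
    [4,-1.8,3,0.0275,0.0645,0],
    [4,-1.8,2,0.0275,0.0645,0],
    [0,0,0,0,0,0],
    [0,0,0,0,0,0],
    [0,0,0,0,0,0],
    [0,0,0,0,0,0],
  ],
)

```text
time: 14.52
tool_pos: [0.577, -0.1142, 0.1536]
ee_rot: [3.14, -0.001, 1.169]
wrist_force: [-0.3, -0.7, -1.3]
width: 0.0299
finger_force: 30.0
```

Run:
```python
from h import *
from bench import sensors
o=sensors.get_obs();print(o["tool_pos"],o["ee_rot"],o["wrist_force"])
a=optics.snapshot("scene");b=optics.snapshot("side")
cv2.imwrite("pics/m3.png",np.hstack([cv2.resize(a[120:245,130:290],(400,312),interpolation=2),cv2.resize(b[190:315,260:420],(400,312),interpolation=2)])[:,:,::-1])
```

```text
[ 0.57702035 -0.11418062  0.15360485] [ 3.13975159e+00 -5.73961268e-04  1.16885363e+00] [-0.27764788 -0.72230427 -1.28711812]
```

View pics/m3.png

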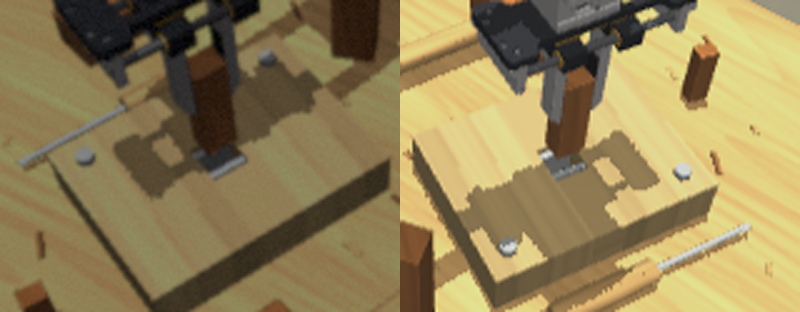

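The dog hangs upright above the open mortise, with its foot at about (215,157) in the left crop. The board is flat, with the pins standing proud at (85,157) and (265,58). I'll check the foot height from its near corner before handing in.

Run:
```python
from h import *
for n,xy in(("scene",(.5952,-.1085)),("side",(.5591,-.1193))):
  for z in(.055,.065,.075):
    p=P(n)@[*xy,z,1];u=p[:2]/p[2]; o=(130,120) if n=="scene" else (260,190)
    print(n,z,((u-o)*2.5).round(0)+([0,0] if n=="scene" else [400,0]))
```

```text
scene 0.055 [211. 168.]
scene 0.065 [210. 161.]
scene 0.075 [209. 154.]
side 0.055 [555. 170.]
side 0.065 [556. 164.]
side 0.075 [557. 158.]
```

Emit:
send_rows(
  rows=[
    [0,0,0,0,0,0],
    [0,0,0,0,0,0],
    [0,0,0,0,0,0],
    [0,0,0,0,0,0],
  ],
)

```text
time: 14.95
tool_pos: [0.5767, -0.1141, 0.1532]
ee_rot: [3.14, -0.0, 1.169]
wrist_force: [0.2, 0.0, -0.7]
width: 0.0298
finger_force: 30.0
```

```bash
python3 -c "
from bench import ticket
print(ticket.close_job())"
```

```text
the job is handed in; nothing more can be done
None
```

The dog is rocked free and held upright about 20 mm above its mortise, the board looked flat on the bench in every check picture, and the job was handed in at about 15 s; no verdict was returned.

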